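# Load a soil-core tube into the vee cradle and clamp it

## Task

Roll the capped brass soil-core tube up the loading deck and ease it over the lip into the vee, without gripping, lifting or dropping it, and let go so that it settles in the vee by itself. Then push it along the vee until its red end bears gently but firmly on the rubber stop, and swing the red handle of the toggle clamp right up and over centre, so that it locks and holds the tube down there. Leave the soil tins and the spatula where they are.

Things in the scene. Friction and masses are not known exactly. Their poses are not given: they have to be found in the camera images.
- cradle: Fixed sample-tube cradle: base plate (x -95 to 125, y -128 to 148 mm, 8 mm thick) with loading deck (-y), 90-degree vee faced with white nylon, blue clamp pedestal (y 70 to 140, 110 mm high) and end stop (+x). Origin on the bench under the middle of the vee; x runs along the vee to the stop (away from the robot), y across it to the clamp, z up. Only yaw varies.
- vee_axis (a point): Point 61 mm above the cradle's origin: where the middle of a tube's axis lies when it rests centred in the vee. The vee is 132 mm long (66 mm either way); its lips are 48 mm apart and 50 mm above the bench, the far (+y) lip 11 mm wide. Beyond the ends of the vee it is open down to the base plate.
- near_lip (a point): Middle of the vee's near lip (cradle y -24, z 50 mm), where the deck ends. A tube standing on this edge has its axis at z 75 mm; from there it runs down 14 mm into the vee if not held back.
- front_lip (a point): Lower edge of the steel loading deck, 132 mm long (cradle y -118, z 43 mm). The deck rises from here at 4 degrees to the near lip. A front lip 5 mm high and 3 mm thick keeps the tube parked with its axis at cradle y -105, z 69 mm; the slope keeps it from running into the vee by itself.
- tube: Brass soil-core tube, full, flush plug caps: 50 mm diameter, 150 mm long, 0.6 to 0.9 kg. Origin at its middle; its x axis runs along it to the red-capped end, which faces the stop; y and z turn as it rolls. Its middle starts 20 to 40 mm short (-x) of the cradle's. Thin wall: not to be gripped (above some 25 N). Sliding along the vee takes some 2 to 6 N.
- tube_front (a point): Centre of the tube's red-capped end face, on its axis, 75 mm from its middle.
- stop: Blue end bracket, 10 x 50 x 78 mm, origin at its foot (cradle x 108, z 8 mm). Its hand-set screw carries a black rubber-faced head, 42 mm in diameter, on the line of the tube's axis, facing -x. The setting is not tracked: the face stands 27 to 39 mm on the -x side of the origin and must be seen or felt for. The head is sprung, 1 mm per 5 N up to 6 mm; above 20 N harms the sample.
- clamp_handle (a joint): Toggle clamp handle, rad: 0 open (laid back to cradle +y, 3 degrees below level, arm up), 1.72 closed (just past upright, at its end stop). Turns about cradle x through handle_pivot; closing swings the arm from +y down over the tube. From 1.3 the pad presses on the tube; at 1.65 it snaps over centre and locks with some 12 N; let go before, it springs back. Takes up to 9 N at the grip.
- handle_grip (a point): Centre of the flat red grip at the end of the handle, 110 mm from handle_pivot: 60 mm long along the handle, 18 mm wide along cradle x (pinch it across this), 24 mm the other way. The bare rod below it is 12 mm thick.
- handle_pivot (a point): Pivot of the clamp handle, at cradle x 0, y 114, z 66 mm. (The arm has its own pivot at y 92, z 100 mm.)
- clamp_pad: Black rubber pad, 22 mm in diameter, on a sprung spindle (2.5 N per mm) under the end of the clamp arm. Origin on the arm's centre line, 92 mm from its pivot; the pad's face is 28 mm from it. Closed, it bears on the top of the tube at cradle x 0. Open, the arm stands up at cradle y 65 to 115 mm, its tip 210 mm above the bench.
- tin_a: Brass tin of soil, 66 mm in diameter, 38 mm high, with a wooden tag standing 25 mm above it; origin at the centre of its foot. Leave alone.
- tin_b: As tin_a.
- tin_c: As tin_a; it stands on the robot's side of the cradle.
- spatula: Steel spatula with a wooden handle lying on the bench. Leave alone.
Not all that is in view belongs to the job. Of the things that look like the tube, the smallest one is meant.

How it is judged:
By the outcome, as a careful person would: the job done as asked, in the order asked, and still so for the second after the job is handed in, with the robot touching nothing.
It also fails if it takes over 72 s, if anything falls off the work surface, if the arm or the gripper's body presses on something with over 40 N, if the wrist force passes 120 N, or if a joint passes its speed limit or range.

## Robot

A 6-joint arm with a two-finger parallel gripper is mounted at the origin on the work surface. World frame = base frame: x ahead of the robot, y to its left, z up, the work surface at z = 0. Lengths are in mm, angles in degrees, forces in N, time in s.
With the tool pointing down it reaches from about 300 to 850 mm from the base axis. Payload 4.2 kg.
Tool frame: the origin (TCP) lies between the finger pads; the fingertips stand 14 mm ahead of it and the grasp point (between the pads) lies 5 mm behind it (env.finger_overhang is the distance from the TCP to the fingertips, in mm); z points along the fingers, y is the line along which they close (so a half turn about z gives the same grasp; the last joint's range is limited). The gripper opens to 91 mm and grips with 3 to 60 N. Pads are 32 mm wide; open, the fingers measure 118 mm over their backs; the gripper's body (76 mm by 178 mm) begins 60 mm behind the grasp point.
Start: joints at [66.234, 18.312, 89.639, -0, 72.044, -1.146], TCP at [221.163, 530.785, 191.976] pointing down, gripper open.
Joint ranges: [-177.97, 177.97], [-48.28, 115.42], [12.27, 149.76], [-77.06, 257.06], [2.81, 150.46], [-146.56, 146.56]. Speed limits (degrees/s): [147.25, 147.25, 180, 180, 180, 180].

## Interface

Orientations are given as [roll, pitch, yaw] about the fixed x, y, z axes, in that order (R = Rz(yaw) Ry(pitch) Rx(roll)).
In Python, from workcell import status, cams, env, finder gives the robot as it stands.
- The arm moves only by the tool apply_moves, never from a script. Its argument "increments" is a list of rows, each a list of 7 numbers: the opening, from -1 (shut) to 1 (fully open), then the shift along the world's x, y, z in m, then the turn, a rotation vector about the world's x, y, z in degrees. In form: [[gripper, x, y, z, ax, ay, az], ...]. A call has 1 to 5 rows; each row shifts and turns the commanded pose from where the row before left it; what a row does not reach is not made up. A row lasts 1/12 s, in which the tool goes at most 41.7 mm and 7.16 degrees, less where a joint would pass 70% of its speed; a pose out of reach is approached as far as the arm can. A call with a gripper value outside its range is refused whole. The fingers move at their own pace and stop on an object; "newtons" is the grip in N (left out, the last holds). Time passes only in rows, so rows that do not move let the fingers close. It gives the time, the measured TCP pose, the force, the opening and the grip force at its end, in the units of the state.
- status.state(): the state, without advancing time (a new reading comes with each control period).
- cams.grab_frame(name): name is "side" or "top" or "wrist"; returns a dict with "color" (480x640x3 uint8, red, green, blue), "intrinsics" (3x3 intrinsics, pixels), "R" (3x3) and "t" (3): a world point X has camera coordinates R X + t. Camera axes: x right, y down, z forward; pixel columns grow to the right and rows downward; lengths in mm; the calibration is good to about 2 mm. A picture is of the moment at which its call begins. There is no depth.
- env.job_done(): hands the job in; it is judged then, once.
Trained networks look in the newest picture that a camera, given by its name, has taken for a name from the list of things; names that differ only in an ending like _2 or _b are one class to them, and where a whole thing is asked for, a point or a joint stands for the part that bears it (a point fixed in the world has none). Each returns a list of dicts, best first, with "score" (0 to 1); they miss things now and then, are a little off and sometimes report something else, mostly with a low value. They report only what shows in the picture. A call takes as long as a camera call. They do not tell look-alikes from the thing itself.
- finder.boxes_of(query, camera): "rect" ([left, top, width, height] in pixels, round what is visible of it).
- finder.trace(query, camera): "pixels" (480x640 bool, what is visible of it) and "rect" ([left, top, width, height] in pixels, round what is visible of it).
The state is a dict: "time_s": time; "qpos": joint angles; "qvel": joint speeds; "effort": joint torques, N m; "ee_pos": TCP position; "ee_rot": TCP orientation; "force": force on the tool from outside, world axes, zero at the start; "torque": the same for the moment, N m; "gripper_width": finger opening in mm; "gripper_force": force on a finger pad.
Only numpy, scipy, OpenCV 4.12 (cv2) and the standard library are available. Lean on these libraries where they do the work, as an engineer would, in place of code of your own. Each camera call takes 0.05 s, during which the arm holds its last target. There are 200 camera calls.

## Working session

There is one attempt and no reset: what is moved stays moved. The work goes in short steps, Python scripts to look and compute and a tool call to move; the robot and the scene stay as the last step left them, time stands still between calls to the robot, and variables do not carry over. Pictures are saved under pics/ and viewed, at most 10 in all, crops included, and the job is handed in when it is done.

Besides the shell and the picture viewer there is one more tool, called after "Request:" as name([rows], argument=value, ...), one row to a line, values as JSON. apply_moves: Moves the arm, as the interface text tells. Its arguments: {"type":"object","properties":{"increments":{"type":"array","items":{"type":"array","items":{"type":"number"}}},"newtons":{"type":"number"}},"required":["increments"]}

```bash
mkdir -p pics
python3 - <<'E'
from workcell import status,cams,env,finder
import cv2
for n in("top","side"):
    f=cams.grab_frame(n); cv2.imwrite(f"pics/{n}0.png",f["color"][:,:,::-1]); print(n,f["intrinsics"],f["R"],f["t"])
    for q in("cradle","tube","stop","handle_grip","tube_front","tin_a","clamp_pad"):
        print(q,[(b["rect"],round(b["score"],2)) for b in finder.boxes_of(q,n)])
s=status.state();print(s["ee_pos"],s["ee_rot"],s["time_s"],s["gripper_width"])
E
```

```text
top [[602.74646822   0.         324.74875181]
 [  0.         602.74646822 245.77127466]
 [  0.           0.           1.        ]] [[-0.01882112 -0.9997633  -0.01091338]
 [-0.97990714  0.02061289 -0.19838625]
 [ 0.19856425  0.00696025 -0.98006316]] [ -90.83824934  549.79974627 1354.36784056]
cradle [([200.4, 169.5, 156.3, 113.8], 0.76)]
tube [([456.5, 173.0, 57.0, 81.1], 0.95), ([336.9, 203.3, 33.8, 67.4], 0.69), ([420.1, 308.0, 95.0, 52.8], 0.6)]
stop [([288.5, 170.0, 24.5, 34.7], 0.95)]
handle_grip [([201.3, 230.5, 59.5, 20.0], 0.87)]
tube_front [([337.1, 200.8, 34.2, 62.1], 0.93), ([455.7, 170.1, 62.0, 85.2], 0.72), ([417.9, 309.2, 92.2, 57.2], 0.68)]
tin_a [([400.3, 235.1, 27.1, 27.6], 0.96), ([383.4, 172.2, 27.8, 28.4], 0.68), ([358.9, 291.1, 33.0, 28.3], 0.56), ([289.0, 169.4, 24.6, 33.3], 0.41), ([199.3, 172.5, 157.1, 108.8], 0.36)]
clamp_pad [([262.2, 213.7, 11.9, 9.9], 0.39), ([199.3, 170.6, 154.7, 109.5], 0.21)]
side [[606.76911578   0.         327.24449947]
 [  0.         606.76911578 245.90149703]
 [  0.           0.           1.        ]] [[ 0.3471872  -0.93758448  0.01990937]
 [-0.56801461 -0.22713348 -0.79105612]
 [ 0.74620402  0.26333575 -0.61141953]] [-305.90587381  399.33314889 1129.54624469]
cradle [([213.8, 208.3, 152.8, 101.5], 0.87)]
tube [([335.7, 243.0, 29.3, 54.0], 0.93), ([447.2, 268.0, 74.2, 62.0], 0.92), ([376.2, 360.4, 104.8, 38.2], 0.9)]
stop [([313.1, 223.0, 16.4, 26.0], 0.91), ([214.5, 205.8, 156.9, 101.1], 0.33)]
handle_grip [([213.8, 240.3, 52.9, 13.8], 0.79), ([213.1, 204.1, 150.2, 107.1], 0.25)]
tube_front [([380.1, 360.1, 105.1, 35.7], 0.85), ([443.7, 270.0, 76.8, 64.6], 0.84), ([336.2, 243.9, 29.8, 54.0], 0.58)]
tin_a [([395.5, 248.1, 27.1, 30.0], 0.89), ([387.5, 294.1, 31.9, 27.0], 0.83), ([333.5, 317.8, 24.7, 29.4], 0.74)]
clamp_pad [([276.3, 205.4, 7.3, 10.7], 0.41)]
[221.15814196 530.77878157 192.00802196] [1.79991924e+02 3.92219548e-04 1.57379975e+02] 0.8 91.45434053881364
```

Run:
```python
import cv2
a=cv2.imread("pics/top0.png")[150:340,190:530]; b=cv2.imread("pics/side0.png")[190:410,190:530]
a=cv2.resize(a,(533,298),interpolation=cv2.INTER_CUBIC)
t=cv2.imread("pics/top0.png")[155:305,190:390]; cv2.imwrite("pics/t1.png",cv2.resize(t,(800,600),interpolation=cv2.INTER_CUBIC))
s=cv2.imread("pics/side0.png")[195:345,200:400]; cv2.imwrite("pics/s1.png",cv2.resize(s,(800,600),interpolation=cv2.INTER_CUBIC))
```

```text
(no output)
```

View pics/top0.png

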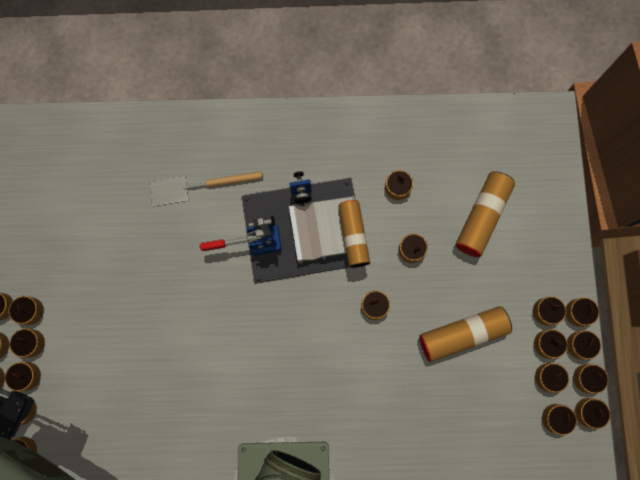

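View pics/t1.png

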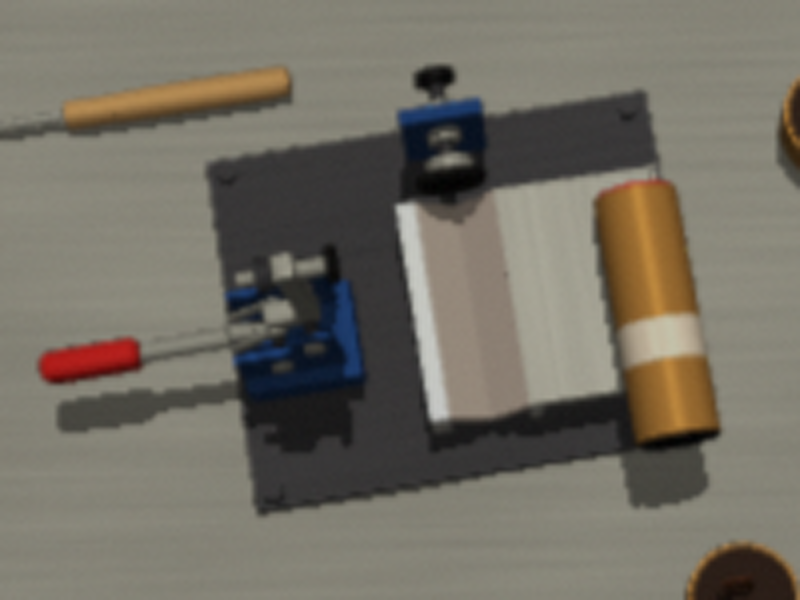

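View pics/s1.png

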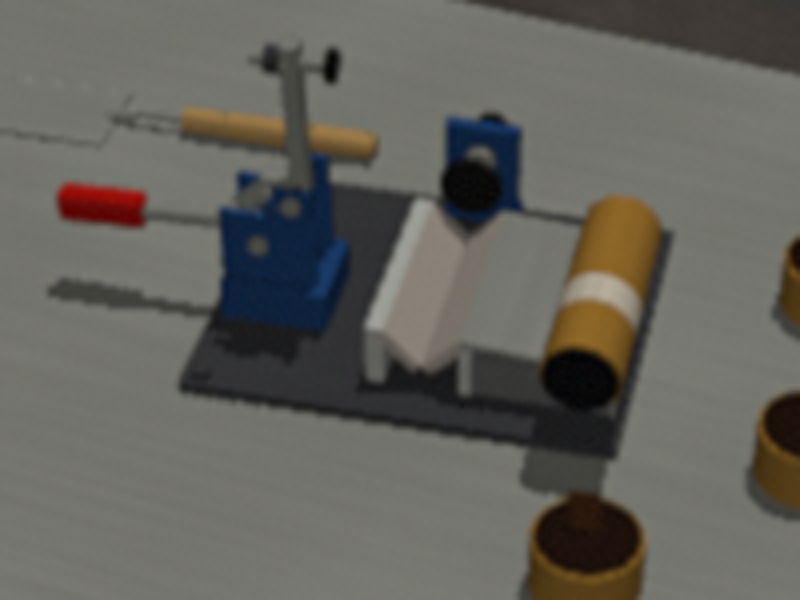

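The tube meant is the one on the deck at top (355,233). The other two look-alikes, at (486,214) and (466,334), are bigger and lie on the bench. The crop confirms it is parked on the deck with its red end towards the stop. Next I fit the cradle pose.

```bash
cat > h.py <<'E'
from workcell import status,cams,env,finder
import numpy as np,cv2
from scipy.optimize import least_squares
def proj(f,X):
    c=f["R"]@np.asarray(X,float)+f["t"]; p=f["intrinsics"]@c; return p[:2]/p[2]
def cw(P,X):
    a=np.radians(P[2]);c,s=np.cos(a),np.sin(a); return np.array([P[0]+c*X[0]-s*X[1],P[1]+s*X[0]+c*X[1],X[2]])
E
python3 - <<'E'
from h import *
T=cams.grab_frame("top");S=cams.grab_frame("side")
t=lambda u,v:(190+u/4,155+v/4); s=lambda u,v:(200+u/4,195+v/4)
obs=[(T,(125,148,8),t(208,165)),(T,(125,-128,8),t(645,93)),(T,(-95,148,8),t(258,513)),(T,(66,35,50),t(397,205)),(T,(-66,35,50),t(437,425)),
(S,(-95,148,8),s(182,388)),(S,(-95,-128,8),s(615,457)),(S,(125,-128,8),s(672,232)),(S,(-66,35,50),s(368,330))]
r=least_squares(lambda P:np.concatenate([proj(f,cw(P,X))-p for f,X,p in obs]),[570,0,0])
P=r.x; print(P); print(np.round(r.fun.reshape(-1,2),1))
# tube: red end top edge & black end in top view, unknown middle
for u,v,nm in[(636,183,'red top'),(678,437,'black top')]:
    q=least_squares(lambda a:(proj(T,cw(P,(a[0],a[1],75 if 0 else 85)))-t(u,v)),[0,-105]).x; print(nm,q)
# stop face: side view black disc centre
for f,m in[(S,s(472,187))]:
    q=least_squares(lambda a:(proj(f,cw(P,(a[0],a[1],61)))-m),[75,0]).x; print('stop',q)
q=least_squares(lambda a:(proj(T,cw(P,(a[0],a[1],79)))-t(450,172)),[75,0]).x; print('stop top',q)
for X in[(0,0,61),(0,-105,69),(0,114+110*.9986,66-5.8)]: print(X,cw(P,X))
E
```

```text
[584.98358687 -65.398176     8.81930783]
[[-0.1  0. ]
 [ 1.  -0.8]
 [ 0.8  0.4]
 [ 0.7  0.7]
 [-0.3 -0.5]
 [-1.8 -0.6]
 [ 0.7 -0.7]
 [ 0.  -0.1]
 [-1.   0.1]]
red top [  46.8295844 -103.250687 ]
black top [-104.26767968  -99.86724434]
stop [74.80962728 -1.48179864]
stop top [73.98459035  1.92727651]
(0, 0, 61) [584.98358687 -65.398176    61.        ]
(0, -105, 69) [ 601.0820657  -169.15673699   69.        ]
(0, 223.846, 60.2) [550.66377647 155.80124156  60.2       ]
```

The fit is good. The tube's middle is at cradle x ≈ -28 and the stop face at x ≈ 75. My plan is a loose cage, with one finger on each side of the tube, at cradle x = -60 so the gripper body clears the clamp arm.

Request:
apply_moves([
  [1, 0.016, -0.036, 0.012, 0, 0, 6.3],
  [1, 0.016, -0.036, 0.012, 0, 0, 6.3],
  [1, 0.016, -0.036, 0.012, 0, 0, 6.3],
  [1, 0.016, -0.036, 0.012, 0, 0, 6.3],
  [1, 0.016, -0.036, 0.012, 0, 0, 6.2],
])

```text
time_s: 1.32
ee_pos: [301.4, 349.1, 252.6]
ee_rot: [180.0, 0.0, -170.9]
force: [0.8, -0.4, -0.1]
gripper_width: 91.1
gripper_force: 0.0
```

Request:
apply_moves([
  [1, 0.017, -0.037, 0, 0, 0, 0],
  [1, 0.017, -0.037, 0, 0, 0, 0],
  [1, 0.017, -0.037, 0, 0, 0, 0],
  [1, 0.017, -0.037, 0, 0, 0, 0],
  [1, 0.017, -0.037, 0, 0, 0, 0],
])

```text
time_s: 1.73
ee_pos: [386.5, 163.9, 252.3]
ee_rot: [180.0, 0.1, -171.2]
force: [1.3, 1.4, -0.3]
gripper_width: 91.1
gripper_force: 0.0
```

Request:
apply_moves([
  [1, 0.017, -0.037, 0, 0, 0, 0],
  [1, 0.017, -0.037, 0, 0, 0, 0],
  [1, 0.017, -0.037, 0, 0, 0, 0],
  [1, 0.017, -0.037, 0, 0, 0, 0],
  [1, 0.017, -0.037, 0, 0, 0, 0],
])

```text
time_s: 2.15
ee_pos: [471.6, -21.3, 252.3]
ee_rot: [180.0, 0.1, -171.2]
force: [0.4, 0.3, 0.6]
gripper_width: 91.0
gripper_force: 0.0
```

Request:
apply_moves([
  [1, 0.017, -0.037, 0, 0, 0, 0],
  [1, 0.017, -0.037, 0, 0, 0, 0],
  [1, 0.017, -0.037, 0, 0, 0, 0],
  [1, 0.017, -0.037, 0, 0, 0, 0],
  [1, 0, 0, 0, 0, 0, 0],
])

```text
time_s: 2.57
ee_pos: [541.6, -173.5, 250.9]
ee_rot: [-179.8, 0.0, -171.5]
force: [0.0, 0.3, -0.4]
gripper_width: 91.1
gripper_force: 0.0
```

Run:
```python
from h import *
P=[584.98,-65.4,8.82]
f=cams.grab_frame("wrist"); im=f["color"][:,:,::-1].copy()
tr=finder.trace("tube","wrist"); print([(x["rect"],x["score"]) for x in tr])
for X in[(66,-24,50),(-66,-24,50),(66,35,50),(-66,35,50),(-103.5,-105,69),(46.5,-105,69),(125,-128,8),(-95,-128,8),(-66,-118,43)]:
    p=proj(f,cw(P,X)); cv2.drawMarker(im,tuple(int(round(v)) for v in p),(0,255,0),0,9)
cv2.imwrite("pics/w1.png",im)
```

```text
[([292.5, 166.2, 50.1, 136.8], 0.96), ([0.9, 147.8, 94.8, 120.2], 0.94), ([0.8, 0.0, 83.2, 17.5], 0.66)]
```

View pics/w1.png

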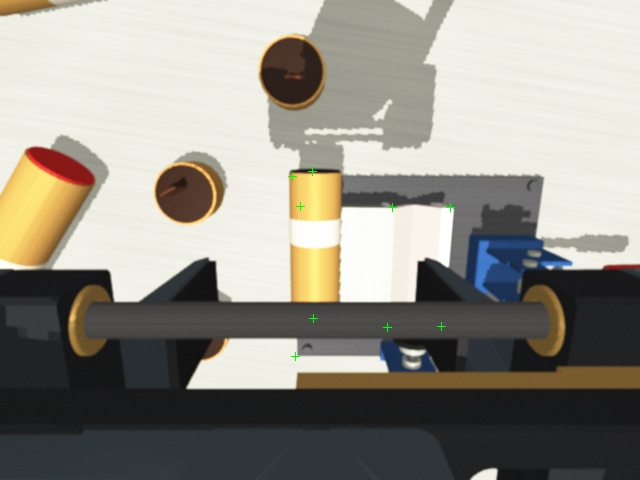

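Request:
apply_moves([
  [1, 0, -0.002, -0.04, 0, 0, 0],
  [1, 0, 0, -0.04, 0, 0, 0],
  [1, 0, 0, -0.04, 0, 0, 0],
  [1, 0, 0, -0.035, 0, 0, 0],
  [1, 0, 0, -0.025, 0, 0, 0],
])

```text
time_s: 3.08
ee_pos: [536.8, -166.8, 69.3]
ee_rot: [179.9, -0.2, -171.1]
force: [0.2, -0.3, 0.5]
gripper_width: 91.1
gripper_force: 0.0
```

Request:
apply_moves([
  [0.25, 0, 0, 0, 0, 0, 0],
  [0.25, 0, 0, 0, 0, 0, 0],
  [0.25, 0, 0, 0, 0, 0, 0],
  [0.25, 0, 0, 0, 0, 0, 0],
  [0.25, 0, 0, 0, 0, 0, 0],
], newtons=4)

```text
time_s: 3.5
ee_pos: [540.5, -169.4, 74.2]
ee_rot: [-179.9, 0.2, -171.2]
force: [0.5, 0.1, 0.0]
gripper_width: 61.1
gripper_force: 0.0
```

Request:
apply_moves([
  [0.25, -0.0006, 0.004, -0.002, 0, 0, 0],
  [0.25, -0.0009, 0.006, 0, 0, 0, 0],
  [0.25, -0.0009, 0.006, 0, 0, 0, 0],
  [0.25, -0.0009, 0.006, 0, 0, 0, 0],
  [0.25, -0.0009, 0.006, 0, 0, 0, 0],
])

```text
time_s: 3.92
ee_pos: [535.3, -142.2, 72.5]
ee_rot: [-179.8, 0.1, -171.2]
force: [-5.4, -2.5, 17.0]
gripper_width: 56.9
gripper_force: 8.5
```

Request:
apply_moves([
  [0.25, -0.0009, 0.006, 0, 0, 0, 0],
  [0.25, -0.0009, 0.006, 0, 0, 0, 0],
  [0.25, -0.0009, 0.006, 0, 0, 0, 0],
  [0.25, -0.0006, 0.004, 0, 0, 0, 0],
  [0.25, -0.0003, 0.002, 0, 0, 0, 0],
])

```text
time_s: 4.33
ee_pos: [531.7, -117.1, 73.1]
ee_rot: [-179.9, 0.1, -171.2]
force: [-4.9, 0.4, 16.4]
gripper_width: 57.1
gripper_force: 8.0
```

Run:
```python
from h import *
ims=[]
for n,(a,b,c,d) in{"side":(200,340,190,410),"top":(150,290,240,420)}.items():
    f=cams.grab_frame(n); ims.append(cv2.resize(f["color"][a:b,c:d,::-1],(400,300),interpolation=cv2.INTER_CUBIC))
f=cams.grab_frame("wrist"); ims.append(cv2.resize(f["color"][:,:,::-1],(400,300)))
cv2.imwrite("pics/m2.png",np.vstack([np.hstack(ims[:2]),np.hstack([ims[2],ims[2]*0])]))
s=status.state(); print(s["ee_pos"],s["force"],s["torque"],s["gripper_width"],s["gripper_force"])
```

```text
[ 531.669035   -117.04360613   73.10626032] [-4.95542416  0.81699514 17.56289491] [-0.40287966  0.93948009 -0.15711028] 57.208029175289624 8.609448373317719
```

View pics/m2.png

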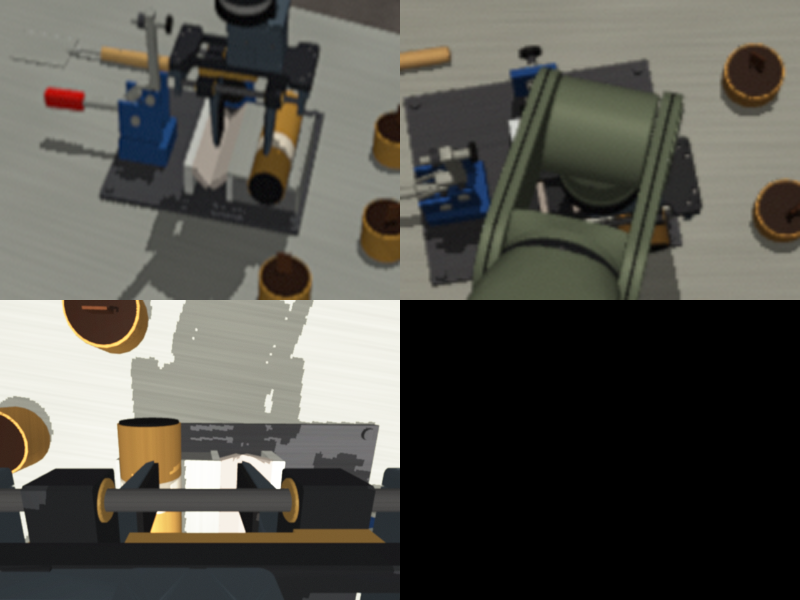

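Run:
```python
from h import *
P=[584.98,-65.4,8.82]
S=cams.grab_frame("side"); W=cams.grab_frame("wrist")
for nm,p in(("before",(345,288.7)),("now",(335.75,288.7))):
    print(nm,least_squares(lambda a:proj(S,cw(P,(-103.7,a[0],a[1])))-p,[-100,70]).x)
# wrist: black end edges at top (118..180,425)/400*640
for u in(118,149,180):
    print("wrist",u,least_squares(lambda a:proj(W,cw(P,(a[0],a[1],78 if u!=149 else 97)))-(u*1.6,422*1.6),[-100,-90]).x)
for y in(-71,-85,-14.5,-1): print(y,[np.round(proj(f,cw(P,(-60.6,y,59)))) for f in(S,W)])
im=np.vstack([cv2.resize(S["color"][200:310,280:400,::-1],(654,600),interpolation=cv2.INTER_CUBIC)]); cv2.imwrite("pics/s3.png",im)
```

```text
before [-103.98018231   74.23354197]
now [-82.24733451  69.94357651]
wrist 118 [ 222.39072751 -129.60930586]
wrist 149 [187.06494023 -90.45815232]
wrist 180 [222.11511751 -62.17281479]
-71 [array([334., 280.]), array([265., 269.])]
-85 [array([340., 281.]), array([240., 269.])]
-14.5 [array([311., 276.]), array([367., 269.])]
-1 [array([306., 276.]), array([392., 269.])]
```

View pics/s3.png

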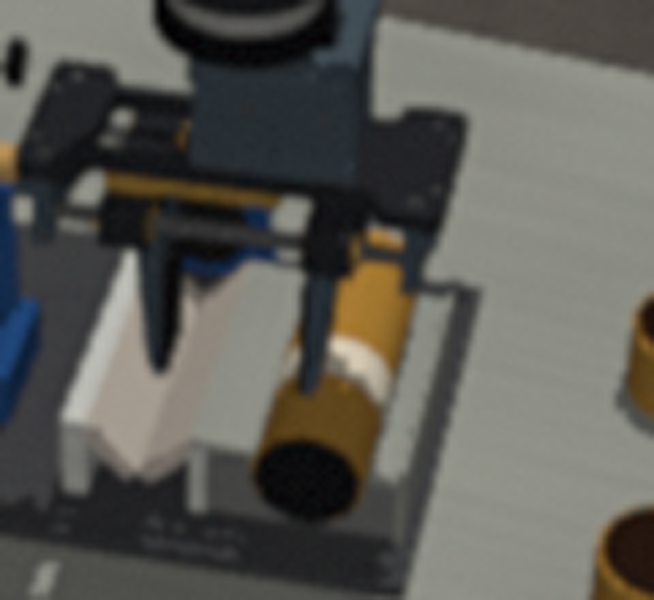

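Run:
```python
from h import *
P=[584.98,-65.4,8.82]
print(env.finger_overhang)
W=cams.grab_frame("wrist");S=cams.grab_frame("side")
for u in(189,288):
    print("wrist",u,least_squares(lambda a:proj(W,cw(P,(a[0],a[1],71)))-(u,200),[-100,-90]).x)
for w,n in((W,"wrist"),(S,"side")):
    tr=finder.trace("tube",n); print(n,[(np.round(x["rect"]),x["score"]) for x in tr[:3]])
for X in[(66,35,50),(-66,35,50),(-66,-24,50),(-95,148,8),(-104,-107,71),(-104,-57,71)]: print(X,np.round(proj(W,cw(P,X))))
im=W["color"][:,:,::-1].copy()
cv2.imwrite("pics/w3.png",im)
```

```text
14.0
wrist 189 [-100.58811417 -106.62663503]
wrist 288 [-100.56298301  -56.95710149]
wrist [(array([190., 186., 103., 189.]), 0.63)]
side [(array([446., 267.,  75.,  65.]), 0.95), (array([377., 362., 102.,  39.]), 0.93), (array([323., 244.,  32.,  50.]), 0.64)]
(66, 35, 50) [436. 450.]
(-66, 35, 50) [452. 255.]
(-66, -24, 50) [349. 255.]
(-95, 148, 8) [606. 196.]
(-104, -107, 71) [188. 193.]
(-104, -57, 71) [288. 193.]
```

View pics/w3.png

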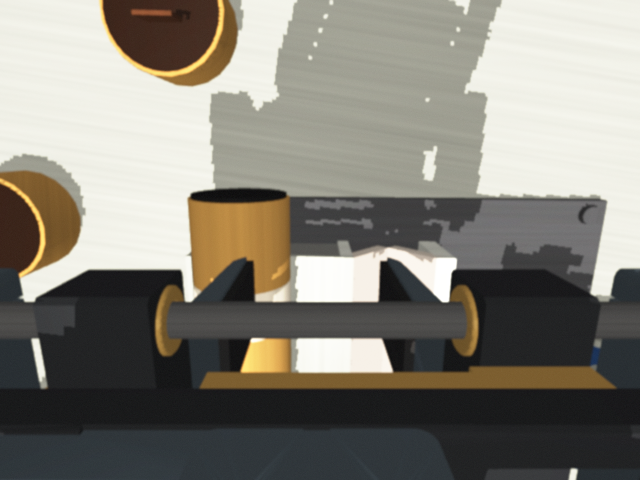

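Run:
```python
from h import *
W=cams.grab_frame("wrist");K=W["intrinsics"];s=status.state()
C=-W["R"].T@W["t"];print("cam",C,"ee",s["ee_pos"],"f",K[0,0]); print("view dir",W["R"][2])
for gap in(57.2,):
    d=K[0,0]*gap/(382-253)
    for u in(253,382):
        c=np.array([(u-K[0,2])/K[0,0],(262-K[1,2])/K[1,1],1])*d; print(W["R"].T@(c-W["t"]))
T=np.array(s["ee_pos"])
for dz in(0,-14,5,20):print(dz,proj(W,T+[0,0,dz]))
```

```text
cam [ 466.54791184 -126.58569224  266.26984271] ee [ 531.7525537  -117.26532374   73.12046824] f 390.77540651964796
view dir [ 0.23390912  0.03344514 -0.97168305]
[ 519.90583737 -147.19814794  100.08135413]
[511.18982016 -90.66631768  99.92899873]
0 [315.87788994 277.21969326]
-14 [315.97039317 269.04395187]
5 [315.84177861 280.41133115]
20 [315.72199083 290.99857077]
```

The finger tips are not where ee_pos implies. Both cameras and the contact on the tube's top (about z 93) put them about 20 mm above ee z, so true TCP z ≈ ee z + 35. The near finger is sitting on top of the tube, so I'll lift off, re-centre and cage it lower.

Request:
apply_moves([
  [0.25, 0, 0, 0.02, 0, 0, 0],
  [1, 0, 0, 0.025, 0, 0, 0],
  [1, 0.0045, -0.03, 0, 0, 0, 0],
  [1, 0.0045, -0.03, 0, 0, 0, 0],
  [1, 0, 0, 0, 0, 0, 0],
])

```text
time_s: 5.25
ee_pos: [541.7, -180.8, 115.8]
ee_rot: [-179.8, 0.1, -171.3]
force: [0.7, -0.0, -1.1]
gripper_width: 80.8
gripper_force: 0.0
```

Run:
```python
from h import *
P=[584.98,-65.4,8.82]
W=cams.grab_frame("wrist");S=cams.grab_frame("side");s=status.state()
print(s["ee_pos"],s["force"],s["gripper_width"],s["time_s"])
e=np.array(s["ee_pos"])-[P[0],P[1],0];a=np.radians(P[2]);print("cradle tcp",e[0]*np.cos(a)+e[1]*np.sin(a),-e[0]*np.sin(a)+e[1]*np.cos(a))
for f,n in((W,"wrist"),(S,"side")):
    tr=finder.trace("tube",n); 
    for x in tr[:3]: print(n,np.round(x["rect"]),round(x["score"],2))
im=np.hstack([cv2.resize(S["color"][190:310,280:400,::-1],(400,400),interpolation=cv2.INTER_CUBIC),cv2.resize(W["color"][:,:,::-1],(400,400))]); cv2.imwrite("pics/m4.png",im)
for off in(-14,21): print([np.round(proj(S,np.array(s["ee_pos"])+[7*sg*.15-16,-(45.5+5)*sg,off]),1) for sg in(1,-1)])
```

```text
[ 540.07332905 -177.23391732  114.85026138] [-0.31719385  0.33836179 -0.26752552] 88.90709107361084 5.35
cradle tcp -61.523228120845346 -103.6258971517468
wrist [286. 176.  76. 200.] 0.76
side [444. 266.  75.  64.] 0.8
side [378. 362. 103.  39.] 0.77
side [216. 242.  50.  10.] 0.71
[array([367.1, 277.5]), array([325.8, 267.7])]
[array([368. , 265.9]), array([326. , 256.1])]
```

View pics/m4.png

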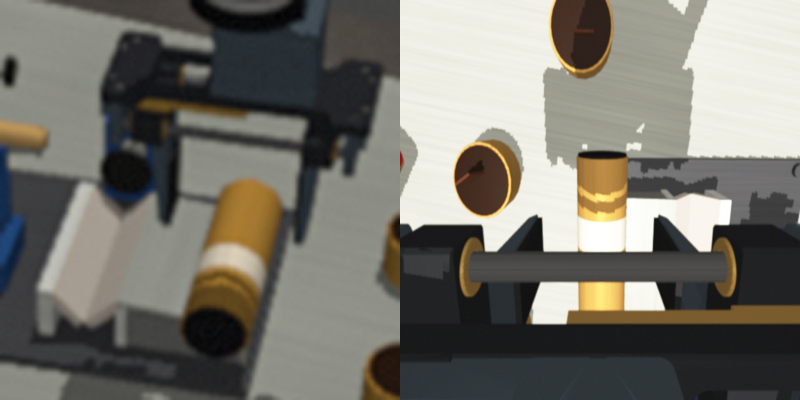

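The picture shows the tube back at the front lip, square and centred between the fingers. The tips match the +21 mm offset. I'll descend to ee z ≈ 37.

Request:
apply_moves([
  [1, 0, 0, -0.025, 0, 0, 0],
  [1, 0, 0, -0.025, 0, 0, 0],
  [1, 0, 0, -0.02, 0, 0, 0],
  [1, 0, 0, -0.008, 0, 0, 0],
  [1, 0, 0, 0, 0, 0, 0],
])

```text
time_s: 5.87
ee_pos: [538.7, -175.6, 35.0]
ee_rot: [179.8, -0.2, -171.2]
force: [-0.1, 0.5, 0.4]
gripper_width: 91.0
gripper_force: 0.0
```

Request:
apply_moves([
  [0.25, 0, 0, 0, 0, 0, 0],
  [0.25, 0, 0, 0, 0, 0, 0],
  [0.25, 0, 0, 0, 0, 0, 0],
  [0.25, 0, 0, 0, 0, 0, 0],
  [0.25, 0, 0, 0, 0, 0, 0],
])

```text
time_s: 6.28
ee_pos: [540.8, -177.3, 37.8]
ee_rot: [-180.0, 0.1, -171.2]
force: [0.4, 0.7, -0.8]
gripper_width: 61.1
gripper_force: 0.0
```

Request:
apply_moves([
  [0.25, 0, 0, 0, 0, 0, 0],
  [0.25, -0.0005, 0.003, 0, 0, 0, 0],
  [0.25, -0.0006, 0.004, 0, 0, 0, 0],
  [0.25, -0.0008, 0.005, 0, 0, 0, 0],
  [0.25, -0.0008, 0.005, 0, 0, 0, 0],
])

```text
time_s: 6.7
ee_pos: [538.2, -160.3, 37.4]
ee_rot: [-179.9, 0.1, -171.2]
force: [0.5, -1.8, 1.6]
gripper_width: 57.4
gripper_force: 1.1
```

Request:
apply_moves([
  [0.25, -0.0008, 0.005, 0, 0, 0, 0],
  [0.25, -0.0008, 0.005, 0, 0, 0, 0],
  [0.25, -0.0008, 0.005, 0, 0, 0, 0],
  [0.25, -0.0008, 0.005, 0, 0, 0, 0],
  [0.25, -0.0008, 0.005, 0, 0, 0, 0],
])

```text
time_s: 7.12
ee_pos: [533.6, -134.6, 37.0]
ee_rot: [180.0, 0.0, -171.2]
force: [0.1, -2.3, 2.7]
gripper_width: 56.7
gripper_force: 1.2
```

```bash
cat >> h.py <<'E'
P=[584.98,-65.4,8.82]
def tc():
    s=status.state();e=np.array(s["ee_pos"])-[P[0],P[1],0];a=np.radians(P[2])
    print("t",s["time_s"],"cradle tcp",np.round([e[0]*np.cos(a)+e[1]*np.sin(a),-e[0]*np.sin(a)+e[1]*np.cos(a),e[2]],1),"F",np.round(s["force"],1),"w",round(s["gripper_width"],1),round(s["gripper_force"],1))
E
python3 - <<'E'
from h import *
tc(); S=cams.grab_frame("side")
print([(np.round(x["rect"]),round(x["score"],2)) for x in finder.boxes_of("tube","side")])
for y,z in((-80,71),(-60,72),(-45,73)): print(y,proj(S,cw(P,(-103.7,y,z))))
cv2.imwrite("pics/s5.png",cv2.resize(S["color"][190:310,280:400,::-1],(600,600),interpolation=cv2.INTER_CUBIC))
E
```

```text
t 7.1167 cradle tcp [-61.4 -60.5  37. ] F [ 0.1 -2.3  2.7] w 56.7 1.2
[(array([320., 250.,  23.,  46.]), 0.75), (array([377., 360., 102.,  41.]), 0.74), (array([447., 267.,  73.,  64.]), 0.56)]
-80 [334.81553152 288.21826269]
-60 [326.41178099 286.63261218]
-45 [320.12826958 285.36634025]
```

Request:
apply_moves([
  [0.25, -0.0008, 0.005, 0, 0, 0, 0],
  [0.25, -0.0008, 0.005, 0, 0, 0, 0],
  [0.25, -0.0008, 0.005, 0, 0, 0, 0],
  [0.25, -0.0008, 0.005, 0, 0, 0, 0],
  [0.25, -0.0008, 0.005, 0, 0, 0, 0],
])

```text
time_s: 7.63
ee_pos: [529.6, -109.7, 37.0]
ee_rot: [180.0, 0.0, -171.2]
force: [0.5, -1.8, 1.1]
gripper_width: 57.5
gripper_force: 1.2
```

Request:
apply_moves([
  [0.25, -0.0006, 0.004, 0, 0, 0, 0],
  [0.25, -0.0005, 0.003, 0, 0, 0, 0],
  [0.25, -0.0003, 0.002, 0, 0, 0, 0],
  [0.25, -0.0002, 0.0015, 0, 0, 0, 0],
  [0.25, -0.0002, 0.0015, 0, 0, 0, 0],
])

```text
time_s: 8.05
ee_pos: [527.9, -98.2, 37.0]
ee_rot: [-180.0, 0.0, -171.2]
force: [0.5, -2.0, 2.1]
gripper_width: 57.0
gripper_force: 1.3
```

Run:
```python
from h import *
tc(); S=cams.grab_frame("side")
print([(np.round(x["rect"]),round(x["score"],2)) for x in finder.boxes_of("tube","side")])
cv2.imwrite("pics/s6.png",cv2.resize(S["color"][190:310,280:400,::-1],(600,600),interpolation=cv2.INTER_CUBIC))
```

```text
t 8.05 cradle tcp [-61.4 -23.7  37. ] F [ 0.5 -2.   2.1] w 57.0 1.3
[(array([378., 361., 104.,  40.]), 0.81), (array([303., 248.,  22.,  40.]), 0.73), (array([446., 269.,  76.,  63.]), 0.61)]
```

View pics/s6.png

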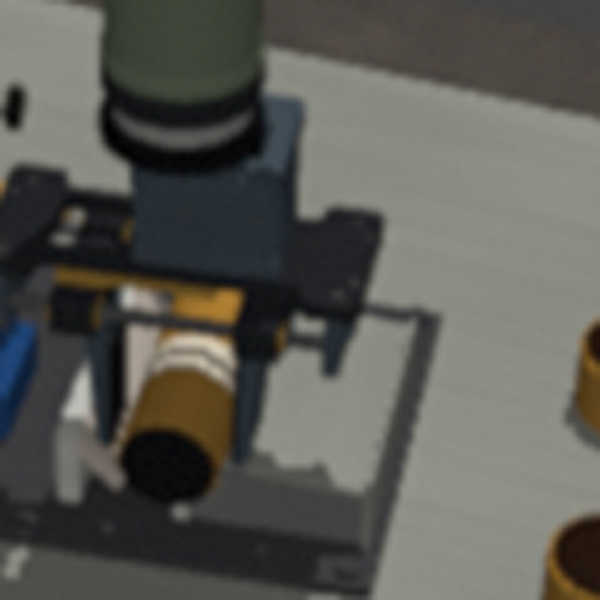

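Request:
apply_moves([
  [0.19, 0, 0, 0, 0, 0, 0],
  [0.19, -0.0003, 0.002, 0, 0, 0, 0],
  [0.19, -0.0003, 0.002, 0, 0, 0, 0],
  [0.19, -0.0002, 0.0015, 0, 0, 0, 0],
  [0.19, -0.0002, 0.0015, 0, 0, 0, 0],
])

```text
time_s: 8.57
ee_pos: [525.8, -90.1, 36.4]
ee_rot: [179.9, -0.1, -171.3]
force: [-0.0, 1.5, -1.1]
gripper_width: 54.0
gripper_force: 1.0
```

Request:
apply_moves([
  [0.19, -0.0002, 0.0015, 0, 0, 0, 0],
  [0.19, -0.0002, 0.0015, 0, 0, 0, 0],
  [0.19, -0.0002, 0.0015, 0, 0, 0, 0],
  [0.19, -0.0002, 0.0015, 0, 0, 0, 0],
  [0.19, -0.0002, 0.0015, 0, 0, 0, 0],
])

```text
time_s: 8.98
ee_pos: [525.6, -83.3, 36.8]
ee_rot: [180.0, -0.0, -171.2]
force: [-0.4, 2.4, -1.2]
gripper_width: 54.3
gripper_force: 1.0
```

Request:
apply_moves([
  [0.19, -0.0002, 0.0015, 0, 0, 0, 0],
  [0.19, -0.0002, 0.0015, 0, 0, 0, 0],
  [0.19, -0.0002, 0.0015, 0, 0, 0, 0],
  [0.19, -0.0002, 0.0015, 0, 0, 0, 0],
  [0.19, -0.0002, 0.0015, 0, 0, 0, 0],
])

```text
time_s: 9.4
ee_pos: [525.0, -76.1, 37.0]
ee_rot: [180.0, 0.0, -171.2]
force: [0.2, 0.9, -2.4]
gripper_width: 54.5
gripper_force: 1.1
```

Run:
```python
from h import *
tc()
```

```text
t 9.4 cradle tcp [-60.9  -1.3  37. ] F [ 0.2  0.9 -2.4] w 54.5 1.1
```

Request:
apply_moves([
  [0.19, -0.0002, 0.0012, 0, 0, 0, 0],
  [0.19, 0, 0, 0, 0, 0, 0],
  [0.25, 0, 0, 0, 0, 0, 0],
  [0.3, 0, 0, 0, 0, 0, 0],
  [0.3, 0, 0, 0, 0, 0, 0],
])

```text
time_s: 9.82
ee_pos: [525.0, -75.4, 37.2]
ee_rot: [-180.0, 0.0, -171.2]
force: [-0.3, -0.4, 0.6]
gripper_width: 59.1
gripper_force: 0.0
```

Run:
```python
from h import *
tc(); S=cams.grab_frame("side")
print([(np.round(x["rect"]),round(x["score"],2)) for x in finder.boxes_of("tube","side")])
for y,z in((0,61),(-6,64),(-12,67)): print(y,proj(S,cw(P,(-103.7,y,z))))
cv2.imwrite("pics/s7.png",cv2.resize(S["color"][190:310,260:380,::-1],(600,600),interpolation=cv2.INTER_CUBIC))
```

```text
t 9.8167 cradle tcp [-60.8  -0.7  37.2] F [-0.3 -0.4  0.6] w 59.1 0.0
[(array([380., 362.,  99.,  40.]), 0.88), (array([444., 271.,  79.,  58.]), 0.62), (array([293., 246.,  24.,  48.]), 0.56)]
0 [301.40056222 286.3873728 ]
-6 [303.874379   285.80604937]
-12 [306.35759871 285.22251634]
```

View pics/s7.png

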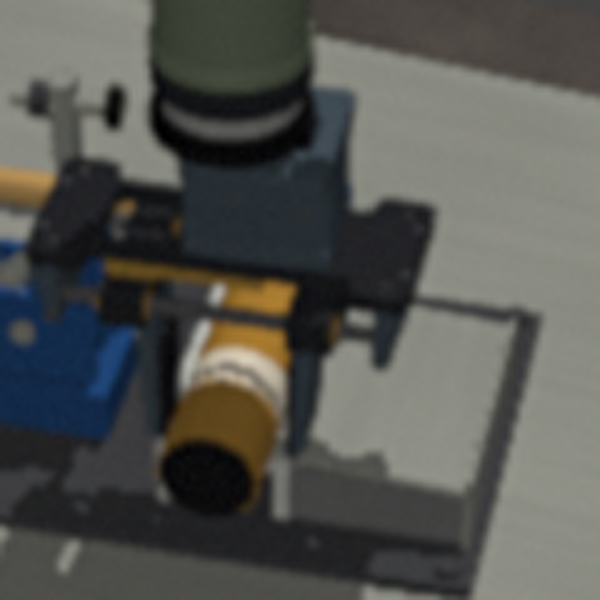

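Seated: the end centre at (301,286) matches the prediction for y = 0, z = 61. I'll let go, lift, and check where tin_c stands.

Request:
apply_moves([
  [0.55, 0, 0, 0, 0, 0, 0],
  [0.55, 0, 0, 0, 0, 0, 0],
  [0.55, 0, 0, 0.02, 0, 0, 0],
  [0.55, 0, 0, 0.03, 0, 0, 0],
  [0.55, 0, 0, 0.02, 0, 0, 0],
])

```text
time_s: 10.33
ee_pos: [525.1, -75.1, 108.6]
ee_rot: [-180.0, 0.1, -171.2]
force: [1.3, -0.4, 0.4]
gripper_width: 70.4
gripper_force: 0.0
```

Run:
```python
from h import *
tc(); T=cams.grab_frame("top")
for p in((375,306),(413,249),(399,185)): print(least_squares(lambda a:proj(T,cw(P,(a[0],a[1],38)))-p,[-100,-100]).x)
W=cams.grab_frame("wrist")
for u in finder.boxes_of("tube","wrist"): print(np.round(u["rect"]),u["score"])
for x in(-100,-104,-108): print(x,proj(W,cw(P,(x,0,86))))
```

```text
t 10.3333 cradle tcp [-60.6  -0.5 108.6] F [ 1.3 -0.4  0.4] w 70.4 0.0
[-199.40200654 -120.82135244]
[ -82.8002322  -234.35253348]
[  77.22841076 -232.69071003]
[287. 175.  75. 200.] 0.79
-100 [318.35252829 190.53855741]
-104 [318.35177674 183.34413066]
-108 [318.35101848 176.0853528 ]
```

Request:
apply_moves([
  [-1, -0.037, -0.0057, 0, 0, 0, 0],
  [-1, -0.037, -0.0057, 0, 0, 0, 0],
  [-1, 0, 0, -0.03, 0, 0, 0],
  [-1, 0, 0, -0.03, 0, 0, 0],
  [-1, 0, 0, -0.024, 0, 0, 0],
])

```text
time_s: 10.9
ee_pos: [448.6, -86.2, 21.0]
ee_rot: [180.0, -0.1, -171.3]
force: [0.5, -0.3, -0.6]
gripper_width: 40.3
gripper_force: 0.0
```

Request:
apply_moves([
  [-1, 0, 0, 0, 0, 0, 0],
  [-1, 0, 0, 0, 0, 0, 0],
  [-1, 0, 0, 0, 0, 0, 0],
  [-1, 0, 0, 0, 0, 0, 0],
])

```text
time_s: 11.23
ee_pos: [451.8, -86.6, 24.0]
ee_rot: [-180.0, 0.1, -171.2]
force: [0.6, -0.0, 0.4]
gripper_width: 13.4
gripper_force: 0.0
```

Run:
```python
from h import *
tc()
```

```text
t 11.2333 cradle tcp [-134.8   -0.5   24. ] F [ 0.6 -0.   0.4] w 13.4 0.0
```

Request:
apply_moves([
  [-1, 0.004, 0.0006, 0, 0, 0, 0],
  [-1, 0.004, 0.0006, 0, 0, 0, 0],
  [-1, 0.004, 0.0006, 0, 0, 0, 0],
  [-1, 0.003, 0.0005, 0, 0, 0, 0],
  [-1, 0.003, 0.0005, 0, 0, 0, 0],
])

```text
time_s: 11.65
ee_pos: [466.8, -83.5, 22.8]
ee_rot: [180.0, -0.3, -171.2]
force: [-5.3, -2.6, 2.1]
gripper_width: 0.6
gripper_force: 2.9
```

Request:
apply_moves([
  [-1, 0.003, 0.0005, 0, 0, 0, 0],
  [-1, 0.003, 0.0005, 0, 0, 0, 0],
  [-1, 0.003, 0.0005, 0, 0, 0, 0],
  [-1, 0.002, 0.0003, 0, 0, 0, 0],
  [-1, 0.002, 0.0003, 0, 0, 0, 0],
])

```text
time_s: 12.07
ee_pos: [479.5, -81.5, 22.6]
ee_rot: [179.9, -0.3, -171.2]
force: [-6.8, -2.7, 2.8]
gripper_width: 0.2
gripper_force: 2.8
```

Run:
```python
from h import *
tc()
```

```text
t 12.0667 cradle tcp [-106.7    0.3   22.6] F [-6.8 -2.7  2.8] w 0.2 2.8
```

Request:
apply_moves([
  [-1, 0.002, 0.0003, 0, 0, 0, 0],
  [-1, 0.002, 0.0003, 0, 0, 0, 0],
  [-1, 0.002, 0.0003, 0, 0, 0, 0],
  [-1, 0.002, 0.0003, 0, 0, 0, 0],
  [-1, 0.001, 0.0002, 0, 0, 0, 0],
])

```text
time_s: 12.48
ee_pos: [488.8, -80.1, 22.6]
ee_rot: [180.0, -0.2, -171.2]
force: [-5.4, -1.4, 1.1]
gripper_width: 0.3
gripper_force: 2.6
```

Request:
apply_moves([
  [-1, 0.001, 0.0002, 0, 0, 0, 0],
  [-1, 0.001, 0.0002, 0, 0, 0, 0],
])

```text
time_s: 12.65
ee_pos: [489.6, -79.9, 22.4]
ee_rot: [179.9, -0.4, -171.2]
force: [-8.9, -3.0, 2.5]
gripper_width: 0.6
gripper_force: 4.3
```

Request:
apply_moves([
  [-1, 0.001, 0.0002, 0, 0, 0, 0],
  [-1, 0.001, 0.0002, 0, 0, 0, 0],
])

```text
time_s: 12.82
ee_pos: [489.9, -79.5, 22.1]
ee_rot: [179.9, -0.6, -171.2]
force: [-11.4, -3.7, 4.7]
gripper_width: 0.5
gripper_force: 5.9
```

Request:
apply_moves([
  [-1, 0.001, 0.0002, 0, 0, 0, 0],
  [-1, 0, 0, 0, 0, 0, 0],
])

```text
time_s: 12.98
ee_pos: [490.1, -79.3, 22.0]
ee_rot: [179.9, -0.7, -171.2]
force: [-11.0, -4.3, 3.9]
gripper_width: 0.8
gripper_force: 6.0
```

Run:
```python
from h import *
tc(); S=cams.grab_frame("side"); T=cams.grab_frame("top"); W=cams.grab_frame("wrist")
for n,f in(("side",S),("top",T),("wrist",W)):
    print(n,[(np.round(x["rect"]),round(x["score"],2)) for q in("tube","stop") for x in finder.boxes_of(q,n)[:3]])
    print("pred red end(70,0,61)",proj(f,cw(P,(70,0,61))),"74:",proj(f,cw(P,(74,0,61))),"black -80",proj(f,cw(P,(-80,0,61))))
```

```text
t 12.9833 cradle tcp [-95.9   0.8  22. ] F [-11.   -4.3   3.9] w 0.8 6.0
side [(array([447., 269.,  74.,  60.]), 0.97)]
pred red end(70,0,61) [317.04505047 242.77360776] 74: [317.37358257 241.8577247 ] black -80 [303.70695247 279.95760911]
top [(array([454., 169.,  63.,  91.]), 0.72), (array([419., 305.,  92.,  56.]), 0.67), (array([290., 172.,  22.,  28.]), 0.79)]
pred red end(70,0,61) [303.94101834 201.56838647] 74: [303.66168917 199.95976212] black -80 [314.64407476 263.20604958]
wrist [(array([320., 338.,  -2.,  34.]), 0.49), (array([ 65., 267., 519., 213.]), 0.45), (array([  0.,   0., 137., 143.]), 0.15)]
pred red end(70,0,61) [314.58445532 606.82494327] 74: [314.59627967 612.72525936] black -80 [314.05080837 340.53671728]
```

Request:
apply_moves([
  [-1, 0.0015, 0.0002, 0, 0, 0, 0],
  [-1, 0.001, 0.0002, 0, 0, 0, 0],
  [-1, 0, 0, 0, 0, 0, 0],
])

```text
time_s: 13.68
ee_pos: [490.4, -79.0, 21.7]
ee_rot: [179.9, -0.9, -171.1]
force: [-15.3, -4.7, 6.7]
gripper_width: 0.6
gripper_force: 8.1
```

Request:
apply_moves([
  [-1, -0.003, -0.0005, 0, 0, 0, 0],
  [-1, -0.012, -0.002, 0, 0, 0, 0],
  [-1, -0.02, -0.003, 0, 0, 0, 0],
  [-1, 0, 0, 0.035, 0, 0, 0],
  [-1, 0, 0, 0.035, 0, 0, 0],
])

```text
time_s: 14.1
ee_pos: [460.4, -83.7, 92.0]
ee_rot: [179.9, -0.3, -171.3]
force: [1.1, 0.3, 0.0]
gripper_width: 0.4
gripper_force: 0.0
```

Run:
```python
from h import *
tc()
for n in("side","top","wrist"):
    f=cams.grab_frame(n)
    print(n,[(np.round(x["rect"]),round(x["score"],2)) for q in("tube","handle_grip","stop") for x in finder.boxes_of(q,n)[:3]])
    for X in[(0,223.8,60.2),(0,193.8,61.8),(0,253.8,58.6),(70,0,61),(-80,0,61),(-80,0,86)]: print(X,np.round(proj(f,cw(P,X)),1))
    tr=[x for x in finder.trace("handle_grip",n)[:1]]
    c=f["color"].astype(int); red=(c[...,0]>130)&(c[...,1]<60)&(c[...,2]<60); v,u=np.nonzero(red&(np.arange(640)[None]<280))
    if n!="wrist" and len(u): print("red",u.min(),u.max(),v.min(),v.max(),u.mean(),v.mean())
```

```text
t 14.1 cradle tcp [-125.9    1.    92. ] F [1.1 0.3 0. ] w 0.4 0.0
side [(array([377., 358., 101.,  45.]), 0.79), (array([296., 244.,  26.,  38.]), 0.76), (array([198., 213.,  64.,  18.]), 0.69), (array([212., 240.,  41.,  13.]), 0.81), (array([214., 203., 153., 104.]), 0.72), (array([393., 250.,  27.,  31.]), 0.57)]
(0, 223.8, 60.2) [225.3 247.3]
(0, 193.8, 61.8) [236.5 248.4]
(0, 253.8, 58.6) [214.1 246.2]
(70, 0, 61) [317.  242.8]
(-80, 0, 61) [303.7 280. ]
(-80, 0, 86) [303.7 272. ]
red 215 235 241 246 225.08536585365854 243.78048780487805
top [(array([290., 198.,  28.,  28.]), 0.57), (array([456., 173.,  61.,  82.]), 0.56), (array([419., 308.,  96.,  54.]), 0.55), (array([203., 234.,  58.,  15.]), 0.6), (array([289., 169.,  24.,  30.]), 0.94)]
(0, 223.8, 60.2) [214.3 246.4]
(0, 193.8, 61.8) [226.9 244.1]
(0, 253.8, 58.6) [201.7 248.7]
(70, 0, 61) [303.9 201.6]
(-80, 0, 61) [314.6 263.2]
(-80, 0, 86) [314.3 261.3]
red 200 223 240 248 211.65942028985506 244.13768115942028
wrist [(array([517., 468.,  18.,  12.]), 0.75)]
(0, 223.8, 60.2) [648.5 436.9]
(0, 193.8, 61.8) [605.6 438.6]
(0, 253.8, 58.6) [690.9 435.1]
(70, 0, 61) [315.9 522.3]
(-80, 0, 61) [315.5 328.2]
(-80, 0, 86) [315.4 348.2]
```

Request:
apply_moves([
  [-0.5, -0.003, 0.029, 0.005, 0, 0, -6.9],
  [0, -0.003, 0.029, 0.005, 0, 0, -6.9],
  [0, -0.003, 0.029, 0.005, 0, 0, -6.9],
  [0, -0.003, 0.029, 0.005, 0, 0, -6.9],
  [0, -0.003, 0.029, 0, 0, 0, -6.9],
])

```text
time_s: 15.27
ee_pos: [448.6, 61.6, 113.8]
ee_rot: [179.9, 0.1, 154.0]
force: [0.8, -0.2, 0.1]
gripper_width: 30.8
gripper_force: 0.0
```

Request:
apply_moves([
  [0, 0, 0.018, 0, 0, 0, -6.9],
  [0, 0, 0.018, 0, 0, 0, -6.9],
  [0, 0, 0.018, 0, 0, 0, -6.9],
  [0, 0, 0.018, 0, 0, 0, -6.9],
  [0, 0, 0.018, 0, 0, 0, -6.9],
])

```text
time_s: 15.68
ee_pos: [448.1, 151.2, 112.9]
ee_rot: [180.0, 0.0, 119.6]
force: [0.6, -0.2, 0.0]
gripper_width: 45.5
gripper_force: 0.0
```

Request:
apply_moves([
  [0, 0.02, 0.001, 0, 0, 0, -6.9],
  [0, 0.02, 0.001, 0, 0, 0, -6.9],
  [0, 0.02, 0.001, 0, 0, 0, -6.9],
  [0, 0.02, 0.001, 0, 0, 0, 0],
  [0, 0, 0, 0, 0, 0, 0],
])

```text
time_s: 16.1
ee_pos: [532.0, 154.7, 112.8]
ee_rot: [179.8, -0.0, 99.2]
force: [1.3, 0.6, 0.6]
gripper_width: 45.7
gripper_force: 0.0
```

Run:
```python
from h import *
tc(); s=status.state(); print(s["ee_pos"],s["ee_rot"],s["qpos"])
f=cams.grab_frame("wrist")
print([(np.round(x["rect"]),round(x["score"],2)) for x in finder.boxes_of("handle_grip","wrist")[:2]])
for X in[(0,223.8,60.2),(0,193.8,61.8),(0,253.8,58.6),(0,223.8,72)]: print(X,np.round(proj(f,cw(P,X)),1))
c=f["color"].astype(int); red=(c[...,0]>110)&(c[...,1]<60)&(c[...,2]<60)
n,l,st,ce=cv2.connectedComponentsWithStats(red.astype(np.uint8))
for i in range(1,n):
    if st[i,4]>100: print(st[i],ce[i])
```

```text
t 16.1 cradle tcp [-18.6 225.7 112.8] F [1.3 0.6 0.6] w 45.7 0.0
[532.03904113 154.73898685 112.83476502] [ 1.79787490e+02 -2.97936778e-03  9.91770908e+01] [ 1.50394623e+01  1.99025386e+01  9.94318232e+01 -2.15433176e-02
  6.04539368e+01  5.87296590e+00]
[(array([336., 206.,  29., 169.]), 0.64)]
(0, 223.8, 60.2) [344.2 254.4]
(0, 193.8, 61.8) [343.4 298.4]
(0, 253.8, 58.6) [345.1 208.5]
(0, 223.8, 72) [345.6 259.5]
[ 336  206   28   91 2214] [348.81481481 249.22177055]
```

Request:
apply_moves([
  [0, 0.0206, 0.0012, 0, 0, 0, -0.4],
  [0, 0, 0, -0.03, 0, 0, 0],
  [0, 0, 0, -0.03, 0, 0, 0],
  [0, 0, 0, -0.03, 0, 0, 0],
  [0, 0, 0, 0, 0, 0, 0],
])

```text
time_s: 16.62
ee_pos: [542.9, 154.1, 17.9]
ee_rot: [-179.3, 0.1, 98.8]
force: [-1.4, 0.3, -1.0]
gripper_width: 45.2
gripper_force: 0.0
```

Request:
apply_moves([
  [-1, 0, 0, 0, 0, 0, 0],
  [-1, 0, 0, 0, 0, 0, 0],
  [-1, 0, 0, 0, 0, 0, 0],
  [-1, 0, 0, 0, 0, 0, 0],
  [-1, 0, 0, 0, 0, 0, 0],
], newtons=25)

```text
time_s: 17.03
ee_pos: [553.8, 156.5, 25.5]
ee_rot: [179.3, -0.0, 98.8]
force: [8.1, 0.8, -1.6]
gripper_width: 18.1
gripper_force: 25.0
```

Run:
```python
from h import *
tc(); print(status.state()["torque"])
```

```text
t 17.0333 cradle tcp [  3.2 224.   25.5] F [ 8.1  0.8 -1.6] w 18.1 25.0
[-0.01036768 -0.96913783 -0.36455744]
```

Request:
apply_moves([
  [-1, 0.001, -0.0002, 0.0154, 0, 0, 0],
  [-1, 0.0004, -0.0024, 0.0151, 0, 0, 0],
  [-1, 0.0007, -0.0044, 0.0147, 0, 0, 0],
  [-1, 0.001, -0.0064, 0.0139, 0, 0, 0],
  [-1, 0.0013, -0.0082, 0.0129, 0, 0, 0],
])

```text
time_s: 17.45
ee_pos: [556.9, 134.7, 96.9]
ee_rot: [179.5, -0.1, 98.7]
force: [10.3, -1.3, -8.9]
gripper_width: 18.1
gripper_force: 25.0
```

Run:
```python
from h import *
tc(); print(status.state()["torque"],status.state()["ee_rot"])
```

```text
t 17.45 cradle tcp [  3.  202.   96.9] F [10.3 -1.3 -8.9] w 18.1 25.0
[ 0.14448456 -1.18501407 -0.52330335] [ 1.79486881e+02 -7.33746013e-02  9.87073153e+01]
```

Request:
apply_moves([
  [-1, 0.0015, -0.01, 0.0116, 0, 0, 0],
  [-1, 0.0018, -0.0115, 0.0101, 0, 0, 0],
  [-1, 0.002, -0.0127, 0.0083, 0, 0, 0],
  [-1, 0.0021, -0.0137, 0.0065, 0, 0, 0],
  [-1, 0.0023, -0.0145, 0.0045, 0, 0, 0],
])

```text
time_s: 17.87
ee_pos: [566.1, 73.3, 138.3]
ee_rot: [179.5, -0.2, 98.7]
force: [7.2, 4.3, -6.6]
gripper_width: 18.0
gripper_force: 25.0
```

Run:
```python
from h import *
tc(); print(status.state()["torque"],status.state()["ee_rot"])
```

```text
t 17.8667 cradle tcp [  2.6 139.9 138.3] F [ 7.2  4.3 -6.6] w 18.0 25.0
[ 1.12129333 -0.57823612 -0.3197919 ] [179.49739945  -0.23069005  98.68129063]
```

Request:
apply_moves([
  [-1, 0.0023, -0.0149, 0.0024, 0, 0, 0],
  [-1, 0.0018, -0.0115, 0.0004, 0, 0, 0],
  [-1, 0.0014, -0.009, -0.0005, 0, 0, 0],
  [-1, 0.0007, -0.0045, -0.0003, 0, 0, 0],
  [-1, 0, 0, 0, 0, 0, 0],
])

```text
time_s: 18.28
ee_pos: [572.3, 32.0, 141.2]
ee_rot: [179.5, -0.1, 98.7]
force: [4.5, 1.6, 5.5]
gripper_width: 18.3
gripper_force: 25.0
```

Run:
```python
from h import *
tc(); print(status.state()["torque"],status.state()["ee_rot"])
```

```text
t 18.2833 cradle tcp [  2.4  98.2 141.2] F [4.5 1.6 5.5] w 18.3 25.0
[ 0.4926173   0.01299927 -0.13159989] [ 1.79485724e+02 -7.45764856e-02  9.86750513e+01]
```

Request:
apply_moves([
  [-1, 0.0004, -0.0025, 0, 0, 0, 0],
  [-1, 0.0004, -0.0025, 0, 0, 0, 0],
  [-1, 0, 0, 0, 0, 0, 0],
])

```text
time_s: 18.53
ee_pos: [572.9, 27.3, 140.7]
ee_rot: [179.5, -0.1, 98.7]
force: [5.5, 1.0, 2.0]
gripper_width: 17.7
gripper_force: 25.0
```

Run:
```python
from h import *
tc()
```

```text
t 18.5333 cradle tcp [  2.3  93.5 140.7] F [5.5 1.  2. ] w 17.7 25.0
```

Run:
```python
from h import *
for n in("side","top","wrist"):
    f=cams.grab_frame(n);c=f["color"].astype(int); red=(c[...,0]>100)&(c[...,1]<50)&(c[...,2]<50)
    k,l,st,ce=cv2.connectedComponentsWithStats(red.astype(np.uint8))
    print(n,[(list(st[i]),np.round(ce[i])) for i in range(1,k) if st[i,4]>6])
    print([(np.round(x["rect"]),round(x["score"],2)) for q in("clamp_pad","handle_grip") for x in finder.boxes_of(q,n)[:2]])
    for ph in(80,95.5,101):
        a=np.radians(ph); print(ph,[np.round(proj(f,cw(P,(0,114+r*np.cos(a),66+r*np.sin(a))))) for r in(80,140)])
    print("pad closed",proj(f,cw(P,(0,0,86))),proj(f,cw(P,(0,0,114))))
```

```text
side [([np.int32(264), np.int32(223), np.int32(7), np.int32(3), np.int32(10)], array([266., 224.])), ([np.int32(452), np.int32(307), np.int32(15), np.int32(16), np.int32(35)], array([460., 314.])), ([np.int32(380), np.int32(363), np.int32(2), np.int32(26), np.int32(31)], array([381., 374.]))]
[(array([307., 245.,   6.,   7.]), 0.39), (array([245., 220., 124.,  89.]), 0.61), (array([263., 222.,   9.,  26.]), 0.57)]
80 [array([260., 225.]), array([255., 205.])]
95.5 [array([269., 226.]), array([270., 206.])]
101 [array([272., 227.]), array([275., 207.])]
pad closed [311.11350324 251.53004501] [311.155482   242.50902855]
top [([np.int32(464), np.int32(245), np.int32(10), np.int32(5), np.int32(13)], array([468., 247.])), ([np.int32(475), np.int32(250), np.int32(5), np.int32(4), np.int32(7)], array([477., 251.])), ([np.int32(421), np.int32(336), np.int32(9), np.int32(19), np.int32(23)], array([425., 345.]))]
[(array([293., 198.,  31.,  67.]), 0.21)]
80 [array([250., 231.]), array([242., 226.])]
95.5 [array([260., 230.]), array([259., 223.])]
101 [array([263., 229.]), array([266., 222.])]
pad closed [308.48063936 227.57486542] [308.01638953 224.742377  ]
wrist [([np.int32(293), np.int32(229), np.int32(49), np.int32(73), np.int32(3083)], array([317., 268.]))]
[(array([295., 205.,  47.,  97.]), 0.83), (array([294., 339.,  49.,  35.]), 0.57)]
80 [array([311., 214.]), array([310., 212.])]
95.5 [array([311., 257.]), array([311., 318.])]
101 [array([311., 270.]), array([311., 349.])]
pad closed [312.54589403 377.46577496] [312.46342688 402.38251523]
```

Request:
apply_moves([
  [0, 0, 0, 0, 0, 0, 0],
  [0, 0, 0, 0, 0, 0, 0],
  [0, 0, 0, 0, 0, 0, 0],
  [0, 0, 0, 0.03, 0, 0, 0],
  [0, 0, 0, 0.04, 0, 0, 0],
], newtons=5)

```text
time_s: 19.4
ee_pos: [566.8, 26.4, 205.2]
ee_rot: [-179.4, -0.1, 98.8]
force: [0.2, 0.1, -0.1]
gripper_width: 45.4
gripper_force: 0.0
```

Request:
apply_moves([
  [0, -0.02, 0.02, 0.03, 0, 0, 0],
  [0, -0.03, 0.02, 0.02, 0, 0, 0],
  [0, -0.03, 0.02, 0, 0, 0, 0],
  [0, -0.03, 0.02, 0, 0, 0, 0],
  [0, -0.03, 0.02, 0, 0, 0, 0],
])

```text
time_s: 19.82
ee_pos: [428.1, 127.0, 258.3]
ee_rot: [180.0, -0.0, 98.8]
force: [-0.4, 0.8, 0.1]
gripper_width: 45.7
gripper_force: 0.0
```

Run:
```python
from h import *
tc()
for n in("side","top"):
    f=cams.grab_frame(n);c=f["color"].astype(int); red=(c[...,0]>100)&(c[...,1]<50)&(c[...,2]<50)
    k,l,st,ce=cv2.connectedComponentsWithStats(red.astype(np.uint8))
    print(n,[(st[i].tolist(),np.round(ce[i]).tolist()) for i in range(1,k) if st[i,4]>6])
    print([(q,np.round(x["rect"]).tolist(),round(x["score"],2)) for q in("clamp_pad","tube","stop") for x in finder.boxes_of(q,n)[:2]])
    for ph in(85,91.5,95.5):
        a=np.radians(ph); print(ph,[np.round(proj(f,cw(P,(0,114+r*np.cos(a),66+r*np.sin(a)))),1).tolist() for r in(80,140)])
```

```text
t 19.8167 cradle tcp [-125.5  214.2  258.3] F [-0.4  0.8  0.1] w 45.7 0.0
side [([266, 205, 9, 6, 41], [270.0, 207.0]), ([452, 307, 15, 15, 26], [460.0, 313.0]), ([380, 363, 2, 24, 25], [381.0, 374.0])]
[('clamp_pad', [246.0, 206.0, 123.0, 102.0], 0.6), ('clamp_pad', [308.0, 246.0, 6.0, 5.0], 0.48), ('tube', [376.0, 357.0, 105.0, 44.0], 0.87), ('tube', [294.0, 234.0, 33.0, 49.0], 0.72), ('stop', [314.0, 222.0, 16.0, 27.0], 0.8)]
85 [[262.7, 225.4], [259.5, 204.7]]
91.5 [[266.3, 225.8], [265.9, 205.4]]
95.5 [[268.5, 226.2], [269.9, 206.1]]
top [([253, 218, 11, 9, 77], [258.0, 222.0]), ([464, 245, 10, 5, 14], [468.0, 247.0]), ([421, 336, 9, 19, 23], [425.0, 345.0])]
[('tube', [416.0, 305.0, 96.0, 58.0], 0.91), ('tube', [455.0, 174.0, 60.0, 82.0], 0.73), ('stop', [290.0, 170.0, 25.0, 29.0], 0.59)]
85 [[253.2, 230.7], [247.1, 224.8]]
91.5 [[257.3, 230.0], [254.6, 223.5]]
95.5 [[259.8, 229.6], [259.2, 222.8]]
```

Handle at about 95 degrees after release, so it is locked. One numeric check for a gap at the stop: the colour profile along the tube towards it.

Run:
```python
from h import *
f=cams.grab_frame("top")
for x in range(54,84,2):
    u,v=proj(f,cw(P,(x,0,83))); print(x,np.round([u,v],1).tolist(),f["color"][int(round(v)),int(round(u))].tolist())
f=cams.grab_frame("side")
for x in range(-84,-70,2):
    u,v=proj(f,cw(P,(x,0,84))); print(x,np.round([u,v],1).tolist(),f["color"][int(round(v)),int(round(u))].tolist())
```

```text
54 [304.7, 205.6] [193, 139, 64]
56 [304.5, 204.7] [192, 138, 63]
58 [304.4, 203.9] [199, 144, 65]
60 [304.2, 203.1] [198, 143, 66]
62 [304.1, 202.3] [198, 143, 67]
64 [303.9, 201.5] [196, 142, 65]
66 [303.8, 200.6] [196, 142, 65]
68 [303.7, 199.8] [194, 138, 63]
70 [303.5, 199.0] [190, 123, 59]
72 [303.4, 198.2] [171, 81, 44]
74 [303.2, 197.4] [71, 36, 28]
76 [303.1, 196.6] [71, 36, 28]
78 [303.0, 195.8] [74, 72, 65]
80 [302.8, 194.9] [133, 131, 119]
82 [302.7, 194.1] [147, 145, 132]
-84 [303.3, 273.7] [7, 8, 10]
-82 [303.5, 273.1] [7, 8, 10]
-80 [303.7, 272.6] [7, 7, 7]
-78 [303.9, 272.1] [25, 17, 11]
-76 [304.1, 271.5] [25, 17, 11]
-74 [304.3, 271.0] [72, 52, 22]
-72 [304.4, 270.5] [120, 88, 33]
```

```bash
python3 -c "
from h import *
print(env.job_done())"
```

```text
the job is handed in; nothing more can be done
None
```

I handed the job in at about 20 s: the tube is in the vee with its red end against the stop (pushed home with about 15 N at the wrist), and the clamp stayed closed after I let go. My first try at caging it set a finger on top of the tube with about 17 N and let it roll back to the front lip; the second try worked.

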